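# Fit the filter cassette into the extraction box

### The job

Put the slatted filter cassette into the extraction filter box: tilt it so that its edge nearest the box's cover strip points down, slip that edge in under the strip, then lay the cassette down so that it rests flat on the box floor, and let go. Leave the plain blanking plate where it is.

Things in the scene. Friction and masses are not known exactly. Their poses are not given: they have to be found in the camera images.
- filter: Filter cassette, 0.2 kg: grey frame 130 (x) x 90 (y) x 12 mm, nine cross slats over dark mesh, flat on the bench left or right of the box. Grip fin upright on its middle: 40 mm long in x, 10 thick in y, from 12 to 62 mm above the underside; pinch it across y. Origin: centre of underside, z up. Same either way round; x starts within 25 degrees of straight away from the robot.
- filter_box: Low grey tray fixed on the bench, 170 (x) x 130 (y) mm outside, walls 5 mm. Origin: centre of underside; x runs from cover strip (robot's end) to duct end, within 20 degrees of straight away from the robot. Floor 20 mm above origin, x -80 to 80, y -60 to 60. Wall tops: duct end 62 mm, long sides 36 mm. Seated cassette: underside at 20 mm, near the middle, 15 mm play each way in x and y.
- strip_edge (a point): Middle of the free lower edge of the aluminium cover strip: box x -45, y 0, z 58 mm. The strip roofs the tray from here to the robot's end (x -85), 5 mm thick, sides closed. The opening from here to the duct-end wall is 125 mm, shorter than the cassette, so that goes in only tilted, strip-side edge first and low; about 25 degrees passes easily. Axes as the box.
- blank: Blanking plate, a bystander: same grey outline (130 x 90 x 12 mm) and same fin as the cassette but with a plain closed face, flat on the bench on the other side of the box. Origin: centre of the underside.

How it is judged:
By the outcome, as a careful person would: the job done as asked, in the order asked, and still so for the second after the job is handed in, with the robot touching nothing.
It also fails if it takes over 45 s, if anything falls off the work surface, if the arm or the gripper's body presses on something with over 40 N, if the wrist force passes 120 N, or if a joint passes its speed limit or range.

### The arm

A 6-joint arm with a two-finger parallel gripper is mounted at the origin on the work surface. World frame = base frame: x ahead of the robot, y to its left, z up, the work surface at z = 0. Lengths are in m, angles in rad, forces in N, time in s.
With the tool pointing down it reaches from about 0.375 to 0.9 m from the base axis. Payload 3.1 kg.
Tool frame: the origin (TCP) lies at the centre of the arm's flange, where the gripper is bolted on; the fingertips stand 182 mm ahead of it and the grasp point (between the pads) lies 164 mm ahead of it; z points along the fingers, y is the line along which they close (so a half turn about z gives the same grasp; the last joint's range is limited). The gripper opens to 87 mm and grips with 3 to 60 N. Pads are 19 mm wide; open, the fingers measure 117 mm over their backs; the gripper's body (75 mm by 190 mm) begins 51 mm behind the grasp point.
Start: joints at [-1.333, 0.527, 1.433, -0, 1.181, -0.178], TCP at [0.252, -0.572, 0.405] pointing down, gripper open.
Joint ranges: [-3.08, 3.08], [-0.75, 2.2], [0.22, 2.44], [-1.43, 4.57], [0, 2.65], [-2.85, 2.85]. Speed limits (rad/s): [2.79, 2.79, 3.14, 3.14, 3.14, 3.14].

### API

Orientations are given as a unit quaternion [x, y, z, w].
In Python, from rig import * gives the robot as it stands.
- The arm moves only by the tool move_arm, never from a script. Its argument "commands" is a list that holds one entry, the list of rows, each a list of 6 numbers: the shift along the tool's x, y, z in units of 40 mm (1.0 is 40 mm), then the turn, a rotation vector about the tool's x, y, z in rad. A call has 1 to 12 rows; each row is the pose to reach, as a shift and turn from the pose commanded when the call began, along the tool's axes at that moment; what a row does not reach only later rows make up. A row lasts 1/8 s, in which the tool goes at most 62.5 mm and 10.7 degrees, less where a joint would pass 70% of its speed; a pose out of reach is approached as far as the arm can. A call with a gripper value outside its range is refused whole. "claw" is the closure, from -1 (fully open) to 1 (shut), so that 0 is half open, set as the call begins (left out, the last holds). The fingers move at their own pace and stop on an object; "squeeze" is the grip in N (left out, the last holds). Time passes only in rows, so rows that repeat a pose let the fingers close. It gives the time, the measured TCP pose, the force, the opening and the grip force at its end, in the units of the state.
- get_obs(): the state, without advancing time (a new reading comes with each control period).
- camera(name): name is "scene" or "top"; returns a dict with "pixels" (400x640x3 uint8, blue, green, red), "range_z" (400x640 float32, m along the optical axis (not along the pixel's ray), 0 where there is no reading), "camera_matrix" (3x3 intrinsics, pixels), "extrinsics" (4x4, takes a point from world to camera coordinates). Camera axes: x right, y up, looking along -z (the intrinsics and any distortion apply to the point x, -y, -z); pixel columns grow to the right and rows downward; lengths in m; the calibration is good to about 2 mm. A picture is of the moment at which its call begins.
- hand_in(): hands the job in; it is judged then, once.
The state is a dict: "time": time; "q": joint angles; "joint_velocities": joint speeds; "joint_torque": joint torques, N m; "position": TCP position; "tool_rot": TCP orientation; "ft_force": force on the tool from outside, world axes, zero at the start; "moment": the same for the moment, N m; "grip_width": finger opening in m; "grip_force": force on a finger pad.
Only numpy, scipy, OpenCV 4.12 (cv2) and the standard library are available. Lean on these libraries where they do the work, as an engineer would, in place of code of your own. Each camera call takes 0.05 s, during which the arm holds its last target. There are 200 camera calls.

## Working session

There is one attempt and no reset: what is moved stays moved. The work goes in short steps, Python scripts to look and compute and a tool call to move; the robot and the scene stay as the last step left them, time stands still between calls to the robot, and variables do not carry over. Pictures are saved under pics/ and viewed, at most 10 in all, crops included, and the job is handed in when it is done.

Besides the shell and the picture viewer there is one more tool, called after "Emit:" in YAML: its name, and indented under it one key for each argument. move_arm: Moves the arm, as the interface text tells. Its arguments: {"type":"object","properties":{"commands":{"type":"array","items":{"type":"array","items":{"type":"array","items":{"type":"number"}}}},"claw":{"type":"number"},"squeeze":{"type":"number"}},"required":["commands"]}

```bash
mkdir -p pics; ls; python3 - <<'E'
from rig import *
import cv2,numpy as np
for n in("top","scene"):
    c=camera(n); np.savez(f"pics/{n}0.npz",**c); cv2.imwrite(f"pics/{n}0.png",c["pixels"])
    print(n,c["camera_matrix"],c["extrinsics"],c.keys())
o=get_obs();print(o)
E
```

```text
pics
top [[378.53118085   0.         321.52357757]
 [  0.         378.53118085 200.77308898]
 [  0.           0.           1.        ]] [[ 1.98763971e-03 -9.99722922e-01 -2.34548036e-02  6.39553159e-03]
 [ 9.95582880e-01 -2.23291854e-04  9.38865272e-02 -5.38728948e-01]
 [-9.38657506e-02 -2.35378135e-02  9.95306582e-01 -8.44203708e-01]
 [ 0.00000000e+00  0.00000000e+00  0.00000000e+00  1.00000000e+00]] dict_keys(['pixels', 'range_z', 'camera_matrix', 'extrinsics'])
scene [[514.36573416   0.         321.89147231]
 [  0.         514.36573416 199.89313971]
 [  0.           0.           1.        ]] [[ 0.48065558  0.87690179 -0.00366953 -0.27852255]
 [-0.54910836  0.30423976  0.77840746  0.25094939]
 [ 0.68370331 -0.37213092  0.62774864 -1.65748593]
 [ 0.          0.          0.          1.        ]] dict_keys(['pixels', 'range_z', 'camera_matrix', 'extrinsics'])
{'time': 0.1, 'q': array([-1.33348078e+00,  5.28380402e-01,  1.43377421e+00, -3.29162071e-05,
        1.18136949e+00, -1.78477441e-01]), 'joint_velocities': array([-0.00100605, -0.00175352, -0.00241044, -0.0002028 , -0.0003782 ,
       -0.00086173]), 'joint_torque': array([-7.61899610e-04, -4.40985596e+01, -1.77150160e+01,  6.34347531e-02,
        5.33927442e-02, -4.35102629e-05]), 'position': array([ 0.25241066, -0.57143036,  0.4038647 ]), 'tool_rot': array([ 9.78465498e-01,  2.06408177e-01, -4.36197128e-05, -9.64855744e-04]), 'ft_force': array([-0.05736256, -0.27910679, -0.48132564]), 'moment': array([0.01865988, 0.05689557, 0.03302686]), 'grip_force': 0.0, 'grip_width': 0.08706176323635333}
```

View pics/top0.png

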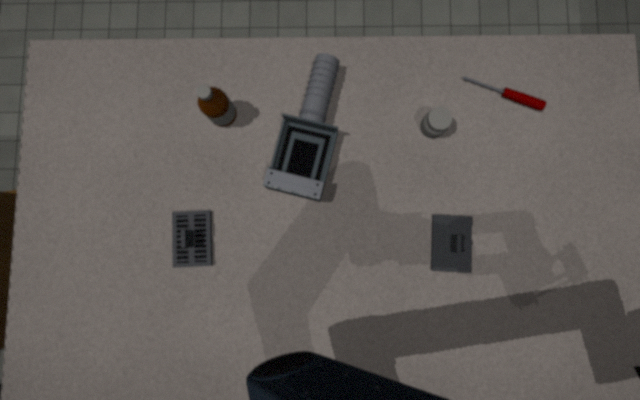

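View pics/scene0.png

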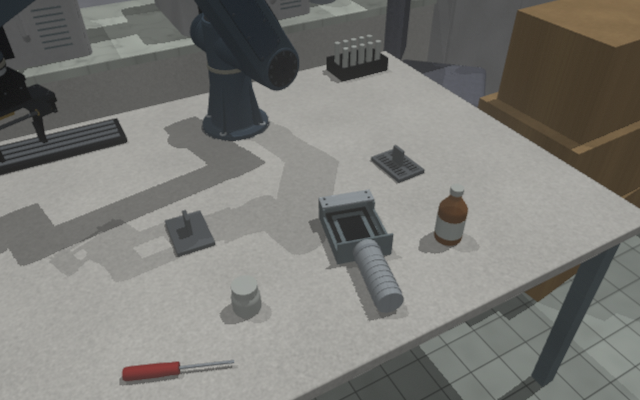

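The top view shows the slatted cassette at the left (~193,238), the blank at the right (~452,243), and the box at (303,158) with the strip towards the robot at (295,184) and a hose at its far end. The scene view agrees: slatted cassette near (398,163).

```bash
cat > h.py <<'E'
import numpy as np,cv2
def pts(c):
    K=c["camera_matrix"];E=c["extrinsics"];z=c["range_z"].astype(float)
    v,u=np.mgrid[:400,:640]
    p=np.stack([(u-K[0,2])*z/K[0,0],-(v-K[1,2])*z/K[1,1],-z],-1)
    w=(p-E[:3,3])@E[:3,:3]
    w[z==0]=np.nan
    return w
def rect(w,m):
    q=w[m][:,:2].astype(np.float32)
    (c,s,a)=cv2.minAreaRect(q*1000)
    return np.round(c,1),np.round(s,1),round(a,1),len(q)
def project(c,P):
    K=c["camera_matrix"];E=c["extrinsics"];q=E[:3,:3]@np.array(P)+E[:3,3]
    return K[0,2]-K[0,0]*q[0]/q[2],K[1,2]+K[1,1]*q[1]/q[2]
E
python3 - <<'E'
from h import *
np.set_printoptions(precision=4,suppress=True)
c=np.load("pics/top0.npz");w=pts(c);Z=w[...,2]
def roi(a,b,x,y):
    m=np.zeros((400,640),bool);m[y:b*0+y+0 if 0 else b, a:x]=True;return m
def R(u0,u1,v0,v1):
    m=np.zeros((400,640),bool);m[v0:v1,u0:u1]=True;return m
print("bench z",np.nanmedian(Z[R(230,260,200,260)]),"noise",np.nanstd(Z[R(230,250,220,240)]))
for n,r in(("filter",R(160,225,200,280)),("blank",R(420,485,205,280))):
    print(n,rect(w,r&(Z>.006)&(Z<.02)),"fin",rect(w,r&(Z>.045)),np.nanmedian(w[r&(Z>.045)],0))
# colour mask outline of filter, ray cast at z=0.012
b=R(255,345,105,205)
for lo,hi in((.015,.026),(.03,.045),(.052,.075)):
    m=b&(Z>lo)&(Z<hi);print(lo,rect(w,m),np.nanmedian(w[m],0))
m=b&(Z>.05)&(Z<.075)&(np.mgrid[:400,:640][0]>165)
print("strip",rect(w,m),np.nanmedian(w[m],0),np.nanmean(w[m],0))
m=b&(Z>.03)&(Z<.08)
print("whole",rect(w,m))
E
python3 -c "
import cv2;i=cv2.imread('pics/top0.png');cv2.imwrite('pics/crop0.png',cv2.resize(i[100:290,160:350],None,fx=3,fy=3,interpolation=cv2.INTER_CUBIC))"
```

```text
bench z -0.0005119964522806057 noise 0.0014806253165270593
filter (array([453.1, 311.6]), array([130. ,  92.3]), 2.0, 1747) fin (array([453., 311.]), array([40. , 10.7]), 3.4, 126) [0.4531 0.3089 0.06  ]
blank (array([ 443.4, -291.1]), array([ 91., 130.]), 87.0, 2068) fin (array([ 443.3, -291. ]), array([11. , 39.5]), 88.4, 132) [ 0.4436 -0.2889  0.0607]
0.015 (array([635.,  52.]), array([125.7, 166.2]), 75.8, 2625) [0.6568 0.0486 0.0199]
0.03 (array([661.5,  47.9]), array([130.5, 219.7]), 75.8, 432) [0.6815 0.0313 0.0361]
0.052 (array([657.8,  48.6]), array([130., 212.]), 75.9, 1577) [0.5836 0.0494 0.062 ]
strip (array([576.5,  69.1]), array([130. ,  44.7]), 75.6, 1093) [0.5746 0.0691 0.0624] [0.5741 0.069  0.0622]
whole (array([661.5,  47.9]), array([130.5, 219.7]), 75.8, 2131)
```

View pics/crop0.png

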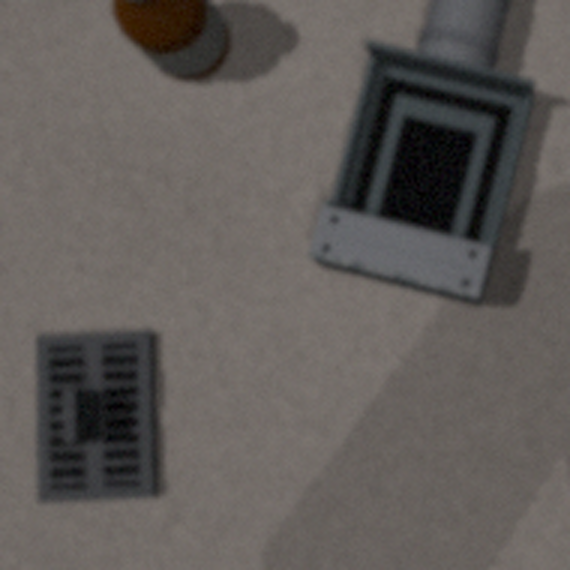

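Measured: cassette at (0.453, 0.311), yaw about 2°, 130×92 mm (as specified), fin 40×10.7 mm. Box centre (0.637, 0.054), yaw −14.2°, outline 130 mm wide and 62 mm high, also as specified. Next is a helper that gives the moves in tool units.

```bash
cat >> h.py <<'E'
from scipy.spatial.transform import Rotation as R
BOX=np.array([.637,.054,0]);BY=-14.2
def pose(p,yaw,tilt=0,h=.042):
    """TCP pose with the cassette origin at p, its x at yaw, far end up by tilt (deg)"""
    C=R.from_euler("ZY",[yaw,-tilt],degrees=True)
    return np.array(p)+C.apply([0,0,h+.164]),C*R.from_euler("x",np.pi)
def inbox(ex,ez,tilt,yaw=BY,y=0):
    """cassette with its low strip-side bottom edge at box x=ex,z=ez (m)"""
    t=np.radians(tilt);B=R.from_euler("z",BY,degrees=True)
    return pose(BOX+B.apply([ex+.065*np.cos(t),y,ez+.065*np.sin(t)]),yaw,tilt)
def rel(p0,R0,p,Rt):
    return np.round(np.r_[R0.inv().apply(p-p0)/.04,(R0.inv()*Rt).as_rotvec()],3).tolist()
def chain(ps,o):
    p0,R0=o["position"],R.from_quat(o["tool_rot"])
    for p,Rt in ps: print(rel(p0,R0,p,Rt),np.round(p,3))
def chain2(ps,o):
    p0,R0=o["position"],R.from_quat(o["tool_rot"])
    for p,Rt in ps: print(rel(p0,R0,p,Rt),np.round(p,3)); p0,R0=p,Rt
E
python3 - <<'E'
from rig import *;from h import *
chain2([(np.array([.55,-.15,.40]),pose([0,0,0],2)[1]),pose([.453,.3114,.10],2),pose([.453,.3114,0],2)],get_obs())
E
```

```text
[11.061, -6.633, 0.113, -0.002, 0.0, 0.381] [ 0.55 -0.15  0.4 ]
[-2.021, -11.613, 2.35, 0.0, 0.0, 0.0] [0.453 0.311 0.306]
[0.0, -0.0, 2.5, 0.0, 0.0, 0.0] [0.453 0.311 0.206]
```

Emit:
move_arm:
  commands:
    - [[11.06,-6.63,0.11,0,0,0.38],[11.06,-6.63,0.11,0,0,0.38],[11.06,-6.63,0.11,0,0,0.38],[11.06,-6.63,0.11,0,0,0.38],[11.06,-6.63,0.11,0,0,0.38],[11.06,-6.63,0.11,0,0,0.38],[11.06,-6.63,0.11,0,0,0.38],[11.06,-6.63,0.11,0,0,0.38],[11.06,-6.63,0.11,0,0,0.38],[11.06,-6.63,0.11,0,0,0.38],[11.06,-6.63,0.11,0,0,0.38],[11.06,-6.63,0.11,0,0,0.38]]
  claw: -0.2
  squeeze: 30

```text
time: 1.6
position: [0.5493, -0.152, 0.4003]
tool_rot: [1.0, 0.017, -0.0, 0.0]
ft_force: [-0.4, -0.6, -0.1]
grip_width: 0.0522
grip_force: 0.0
```

Emit:
move_arm:
  commands:
    - [[-2.02,-11.6,2.35,0,0,0],[-2.02,-11.6,2.35,0,0,0],[-2.02,-11.6,2.35,0,0,0],[-2.02,-11.6,2.35,0,0,0],[-2.02,-11.6,2.35,0,0,0],[-2.02,-11.6,2.35,0,0,0],[-2.02,-11.6,2.35,0,0,0],[-2.02,-11.6,2.35,0,0,0],[-2.02,-11.6,2.35,0,0,0],[-2.02,-11.6,2.35,0,0,0],[-2.02,-11.6,2.35,0,0,0],[-2.02,-11.6,2.35,0,0,0]]

```text
time: 3.1
position: [0.4534, 0.3092, 0.3067]
tool_rot: [1.0, 0.017, 0.0, -0.0]
ft_force: [0.1, 0.1, -0.6]
grip_width: 0.0521
grip_force: 0.0
```

```bash
python3 - <<'E'
from rig import *;from h import *
o=get_obs();print(o["position"],o["q"],o["time"],o["grip_width"])
chain([pose([.453,.3114,0],2)],o)
c=camera("top");cv2.imwrite("pics/top1.png",c["pixels"][150:350,100:400])
E
```

```text
[0.45335818 0.30915018 0.30669153] [ 3.94803930e-01  5.63281508e-01  1.71550822e+00 -6.42977186e-05
  8.62335813e-01  1.93217952e+00] 3.1 0.05213993906768057
[-0.008, -0.056, 2.517, -0.0, -0.0, -0.001] [0.453 0.311 0.206]
```

View pics/top1.png

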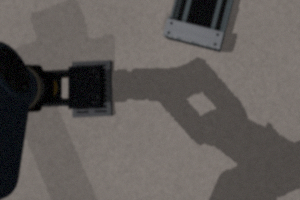

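The gripper sits over the cassette (crop ~92,88) with its fingers to either side of the fin. I'll descend, close and lift.

Emit:
move_arm:
  commands:
    - [[0,-0.05,1,0,0,0],[0,-0.05,2,0,0,0],[0,-0.05,2.5,0,0,0],[0,-0.05,2.5,0,0,0],[0,-0.05,2.5,0,0,0]]

```text
time: 3.78
position: [0.4532, 0.3123, 0.2071]
tool_rot: [1.0, 0.018, 0.001, -0.0]
ft_force: [-0.4, -0.6, 0.9]
grip_width: 0.0522
grip_force: 0.0
```

Emit:
move_arm:
  commands:
    - [[0,0,0,0,0,0],[0,0,0,0,0,0],[0,0,0,0,0,0],[0,0,0,0,0,0],[0,0,0,0,0,0],[0,0,0,0,0,0],[0,0,0,0,0,0],[0,0,0,0,0,0]]
  claw: 1
  squeeze: 35

```text
time: 4.78
position: [0.4526, 0.3125, 0.2064]
tool_rot: [1.0, 0.018, 0.0, -0.0]
ft_force: [-1.7, -0.3, 1.0]
grip_width: 0.0097
grip_force: 35.0
```

Emit:
move_arm:
  commands:
    - [[0,0,-1,0,0,0],[0,0,-2.5,0,0,0],[0,0,-4,0,0,0],[0,0,-4.5,0,0,0],[0,0,-4.5,0,0,0],[0,0,-4.5,0,0,0]]

```text
time: 5.52
position: [0.452, 0.312, 0.3848]
tool_rot: [1.0, 0.018, -0.002, 0.001]
ft_force: [0.6, 0.7, -1.3]
grip_width: 0.0098
grip_force: 35.0
```

```bash
python3 - <<'E'
from rig import *;from h import *
o=get_obs();print(o["position"],o["q"],o["time"],o["grip_width"])
A=inbox(-.025,.075,25);Hi=(A[0]+[0,0,.06],A[1])
chain2([Hi,A,inbox(-.032,.028,25),inbox(-.065,.025,25),inbox(-.065,.0215,12),inbox(-.065,.0205,0)],o)
E
```

```text
[0.45196284 0.31203618 0.38478372] [ 4.00769407e-01  4.51736867e-01  1.64446532e+00 -1.13088617e-04
  1.04891676e+00  1.93582643e+00] 5.525 0.009758577527254644
[3.119, 6.239, 0.889, -0.06, 0.436, 0.28] [0.585 0.067 0.349]
[-0.634, -0.0, 1.359, 0.0, 0.0, 0.0] [0.585 0.067 0.289]
[-0.655, -0.0, 0.991, 0.0, 0.0, 0.0] [0.579 0.069 0.242]
[-0.779, -0.0, -0.281, 0.0, 0.0, 0.0] [0.547 0.077 0.239]
[1.08, -0.0, 0.577, 0.0, -0.227, -0.0] [0.594 0.065 0.237]
[1.03, 0.0, 0.475, 0.0, -0.209, 0.0] [0.637 0.054 0.226]
```

Emit:
move_arm:
  commands:
    - [[3.12,6.24,0.89,-0.06,0.436,0.28],[3.12,6.24,0.89,-0.06,0.436,0.28],[3.12,6.24,0.89,-0.06,0.436,0.28],[3.12,6.24,0.89,-0.06,0.436,0.28],[3.12,6.24,0.89,-0.06,0.436,0.28],[3.12,6.24,0.89,-0.06,0.436,0.28],[3.12,6.24,0.89,-0.06,0.436,0.28],[3.12,6.24,0.89,-0.06,0.436,0.28],[3.12,6.24,0.89,-0.06,0.436,0.28],[3.12,6.24,0.89,-0.06,0.436,0.28]]

```text
time: 6.78
position: [0.586, 0.0682, 0.351]
tool_rot: [0.969, -0.12, 0.216, 0.026]
ft_force: [0.5, -0.3, -1.9]
grip_width: 0.0096
grip_force: 35.0
```

```bash
python3 - <<'E'
from rig import *;from h import *
o=get_obs();print(o["position"],R.from_quat(o["tool_rot"]).as_matrix().round(3),o["q"],o["time"],o["grip_width"])
A=inbox(-.025,.075,25)
chain([A,inbox(-.032,.028,25)],o)
c=camera("scene");np.savez("pics/s2.npz",**c)
cv2.imwrite("pics/s2.png",cv2.resize(c["pixels"][100:300,230:490],None,fx=3,fy=3))
# cassette low bottom edge corners, as predicted from TCP
Rt=R.from_quat(o["tool_rot"])*R.from_euler("x",np.pi);O=o["position"]-Rt.apply([0,0,.206])
for k in([-.065,-.045,0],[-.065,.045,0],[.065,-.045,0],[.065,.045,0],[0,0,.062]):
    print(k,np.round(O+Rt.apply(k),3),np.round(project(c,O+Rt.apply(k)),1))
E
```

```text
[0.58601141 0.06819088 0.35096172] [[ 0.878 -0.244  0.412]
 [-0.222 -0.97  -0.102]
 [ 0.425 -0.002 -0.905]] [-0.05681995  0.50531695  1.70843379 -0.16347398  0.501274    1.8879707 ] 6.775 0.009636085386013685
[-0.662, 0.035, 1.396, -0.002, -0.002, -0.0] [0.585 0.067 0.289]
[-1.319, 0.038, 2.385, -0.002, -0.002, -0.0] [0.579 0.069 0.242]
[-0.065, -0.045, 0] [0.603 0.018 0.137] [333.6 185.9]
[-0.065, 0.045, 0] [0.625 0.105 0.137] [371.3 179.7]
[0.065, -0.045, 0] [ 0.717 -0.011  0.192] [349.5 198.2]
[0.065, 0.045, 0] [0.739 0.076 0.192] [391.3 191.2]
[0, 0, 0.062] [0.645 0.054 0.221] [358.4 160.3]
```

View pics/s2.png

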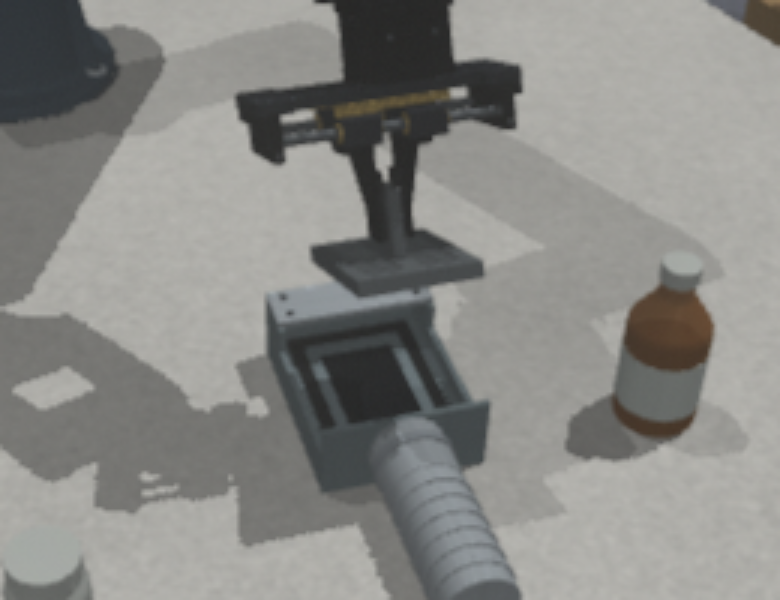

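The crop shows the cassette held level across y and tilted, with far corners at (483,272) and (360,293). Predicted were (484,274) and (358,294), so the grip is true. I'll lower it inside the opening, then slip it under the strip.

Emit:
move_arm:
  commands:
    - [[-0.33,0.03,0.7,0,0,0],[-0.66,0.035,1.4,0,0,0],[-0.83,0.035,1.65,0,0,0],[-0.99,0.035,1.9,0,0,0],[-1.15,0.035,2.14,0,0,0],[-1.32,0.035,2.38,0,0,0],[-1.32,0.035,2.38,0,0,0],[-1.32,0.035,2.38,0,0,0]]

```text
time: 7.82
position: [0.5791, 0.0681, 0.2424]
tool_rot: [0.968, -0.121, 0.217, 0.026]
ft_force: [0.5, 0.4, -0.6]
grip_width: 0.0099
grip_force: 35.0
```

```bash
python3 - <<'E'
from rig import *;from h import *
o=get_obs();print(o["position"],o["q"],o["ft_force"])
chain([inbox(-.032,.028,25),inbox(-.065,.025,25)],o)
chain2([inbox(-.065,.025,25),inbox(-.065,.0215,12),inbox(-.065,.0205,0)],o)
E
```

```text
[0.57913955 0.06810581 0.24242061] [-0.05762575  0.67861319  1.79353642 -0.32357468  0.24884351  2.05900244] [ 0.50390575  0.35457355 -0.62060897]
[-0.016, -0.013, -0.001, -0.002, -0.003, -0.001] [0.579 0.069 0.242]
[-0.795, -0.012, -0.284, -0.002, -0.003, -0.001] [0.547 0.077 0.239]
[-0.795, -0.012, -0.284, -0.002, -0.003, -0.001] [0.547 0.077 0.239]
[1.08, -0.0, 0.577, 0.0, -0.227, -0.0] [0.594 0.065 0.237]
[1.03, 0.0, 0.475, 0.0, -0.209, 0.0] [0.637 0.054 0.226]
```

The joint 5 reading is close to its zero limit, so I'll ease the tilt slightly while the edge slides under. The geometry still clears the duct wall (far end under x = 80) and the strip.

```bash
python3 - <<'E'
from rig import *;from h import *
o=get_obs()
chain([inbox(-.038,.027,24),inbox(-.044,.026,23),inbox(-.050,.025,21.5),inbox(-.056,.024,20),inbox(-.062,.024,18)],o)
print();chain2([inbox(-.062,.024,18),inbox(-.066,.0225,9)],o)
E
```

```text
[-0.073, -0.013, -0.012, -0.002, -0.021, -0.001] [0.576 0.069 0.242]
[-0.13, -0.013, -0.023, -0.002, -0.038, -0.001] [0.574 0.07  0.241]
[-0.144, -0.013, -0.014, -0.002, -0.064, -0.001] [0.574 0.07  0.24 ]
[-0.16, -0.013, -0.003, -0.002, -0.091, -0.001] [0.574 0.07  0.24 ]
[-0.123, -0.013, 0.009, -0.002, -0.125, -0.001] [0.575 0.07  0.24 ]

[-0.123, -0.013, 0.009, -0.002, -0.125, -0.001] [0.575 0.07  0.24 ]
[0.679, -0.0, 0.322, -0.0, -0.157, -0.0] [0.604 0.062 0.236]
```

Emit:
move_arm:
  commands:
    - [[-0.07,-0.01,-0.01,0,-0.02,0],[-0.07,-0.01,-0.01,0,-0.02,0],[-0.13,-0.01,-0.02,0,-0.04,0],[-0.13,-0.01,-0.02,0,-0.04,0],[-0.145,-0.01,-0.015,0,-0.065,0],[-0.145,-0.01,-0.015,0,-0.065,0],[-0.16,-0.01,0,0,-0.09,0],[-0.16,-0.01,0,0,-0.09,0],[-0.125,-0.01,0.01,0,-0.125,0],[-0.125,-0.01,0.01,0,-0.125,0],[-0.125,-0.01,0.01,0,-0.125,0]]

```text
time: 9.2
position: [0.5747, 0.0696, 0.2396]
tool_rot: [0.98, -0.122, 0.155, 0.018]
ft_force: [-0.4, 0.2, -0.8]
grip_width: 0.0098
grip_force: 35.0
```

```bash
python3 - <<'E'
from rig import *;from h import *
o=get_obs();print(o["q"],o["time"])
chain([inbox(-.064,.023,13.5),inbox(-.066,.022,9),inbox(-.066,.0215,4.5),inbox(-.066,.0205,0)],o)
c=camera("scene");np.savez("pics/s3.npz",**c)
cv2.imwrite("pics/s3.png",cv2.resize(c["pixels"][120:300,270:470],None,fx=3,fy=3))
Rt=R.from_quat(o["tool_rot"])*R.from_euler("x",np.pi);O=o["position"]-Rt.apply([0,0,.206])
for k in([.065,-.045,0],[.065,.045,0]):
    print((np.array(project(c,O+Rt.apply(k)))-[270,120])*3)
E
```

```text
[-0.06038076  0.68035451  1.76925181 -0.14790791  0.3864234   1.887504  ] 9.2
[0.356, -0.004, 0.146, -0.002, -0.079, -0.001] [0.59  0.066 0.238]
[0.687, -0.004, 0.329, -0.002, -0.157, -0.001] [0.604 0.062 0.236]
[1.055, -0.004, 0.545, -0.002, -0.236, -0.001] [0.62  0.058 0.232]
[1.402, -0.004, 0.801, -0.002, -0.314, -0.001] [0.636 0.054 0.226]
[218.57215509 343.44719085]
[333.10285206 322.61548613]
```

View pics/s3.png

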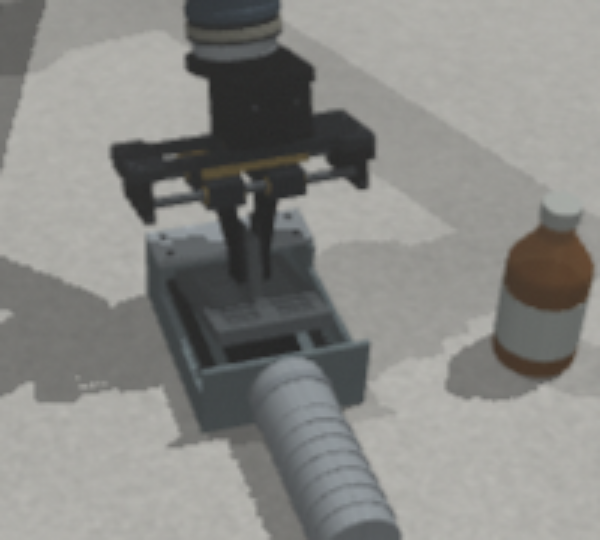

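The picture shows the cassette with its near edge under the strip (strip ~(230,240)) and its far edge at (218,343)–(333,322), inside the duct wall and clear on both sides. Now I'll lay it down.

Emit:
move_arm:
  commands:
    - [[0.18,0,0.07,0,-0.04,0],[0.355,0,0.145,0,-0.08,0],[0.52,0,0.235,0,-0.12,0],[0.69,0,0.33,0,-0.157,0],[0.87,0,0.435,0,-0.197,0],[1.055,0,0.545,0,-0.236,0],[1.23,0,0.67,0,-0.275,0],[1.4,0,0.8,0,-0.314,0],[1.4,0,0.8,0,-0.314,0],[1.4,0,0.8,0,-0.314,0]]

```text
time: 10.5
position: [0.6359, 0.0541, 0.2265]
tool_rot: [0.992, -0.124, 0.001, -0.001]
ft_force: [0.6, 0.2, -1.0]
grip_width: 0.0097
grip_force: 35.0
```

```bash
python3 - <<'E'
from rig import *;from h import *
o=get_obs();print(o["position"],o["ft_force"],o["moment"],R.from_quat(o["tool_rot"]).as_matrix()[:,2])
chain([inbox(-.066,.0195,0)],o)
c=camera("scene");np.savez("pics/s4.npz",**c)
cv2.imwrite("pics/s4.png",cv2.resize(c["pixels"][120:300,270:470],None,fx=3,fy=3))
E
```

```text
[0.63589049 0.05411083 0.22653398] [ 0.6343357   0.22552533 -1.03941016] [ 0.04927674  0.0245547  -0.0023257 ] [ 0.00137814  0.00194146 -0.99999717]
[0.003, -0.004, 0.026, -0.002, -0.001, -0.0] [0.636 0.054 0.225]
```

View pics/s4.png

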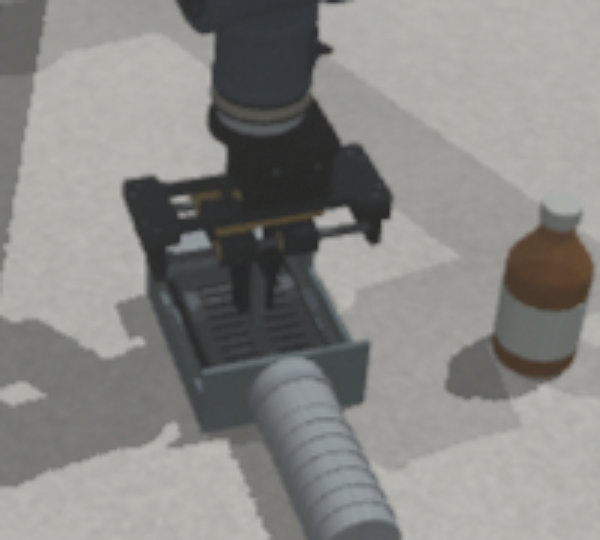

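The cassette lies level between the walls, with no contact force yet. I'll lower it the last millimetre, release and go straight up.

Emit:
move_arm:
  commands:
    - [[0,0,0.02,0,0,0],[0,0,0.03,0,0,0],[0,0,0.03,0,0,0],[0,0,0.03,0,0,0]]

```text
time: 11.05
position: [0.6357, 0.0543, 0.2264]
tool_rot: [0.992, -0.124, 0.0, -0.001]
ft_force: [-0.7, 0.4, 6.2]
grip_width: 0.0097
grip_force: 35.0
```

Emit:
move_arm:
  commands:
    - [[0,0,0,0,0,0],[0,0,0,0,0,0],[0,0,0,0,0,0],[0,0,0,0,0,0],[0,0,0,0,0,0],[0,0,0,0,0,0],[0,0,0,0,0,0],[0,0,0,0,0,0]]
  claw: -0.2

```text
time: 12.05
position: [0.636, 0.0541, 0.2253]
tool_rot: [0.992, -0.124, -0.0, -0.001]
ft_force: [-0.7, -0.1, 0.6]
grip_width: 0.0519
grip_force: 0.0
```

Emit:
move_arm:
  commands:
    - [[0,0,-0.5,0,0,0],[0,0,-1.5,0,0,0],[0,0,-2.5,0,0,0],[0,0,-4,0,0,0],[-1,3,-4,0,0,0],[-1,4.5,-4,0,0,0],[-1,6,-4,0,0,0],[-1,6,-4,0,0,0],[-1,6,-4,0,0,0]]

```text
time: 13.18
position: [0.5371, -0.1728, 0.3864]
tool_rot: [0.992, -0.127, 0.001, -0.0]
ft_force: [0.2, 0.9, -0.7]
grip_width: 0.052
grip_force: 0.0
```

```bash
python3 - <<'E'
from rig import *;from h import *
o=get_obs();print(o["position"],o["ft_force"],o["time"])
c=camera("top");w=pts(c);Z=w[...,2]
m=np.zeros((400,640),bool);m[105:205,255:345]=1
B=R.from_euler("z",BY,degrees=True);b=B.inv().apply((w-BOX).reshape(-1,3)).reshape(w.shape)
i=(abs(b[...,1])<.043)&(abs(b[...,0]+.005)<.055)
for lo,hi in((-.035,-.022),(.025,.055)):
    for ya,yb in((-.04,-.015),(.015,.04)):
        k=(b[...,0]>lo)&(b[...,0]<hi)&(b[...,1]>ya)&(b[...,1]<yb)
        print(lo,ya,k.sum(),np.nanmedian(Z[k]))
k=i&(Z>.06);print("fin",np.nanmean(b[k],0),k.sum())
cv2.imwrite("pics/t5.png",cv2.resize(c["pixels"][100:220,240:360],None,fx=4,fy=4))
E
```

```text
[ 0.53712889 -0.17282328  0.38637119] [ 0.21644834  0.89940395 -0.70811669] 13.175
-0.035 -0.04 58 0.028806334442205404
-0.035 0.015 59 0.029584342544760205
0.025 -0.04 130 0.029334270370146832
0.025 0.015 138 0.029448772123867477
fin [-0.03753989 -0.00027806  0.06724996] 365
```

View pics/t5.png

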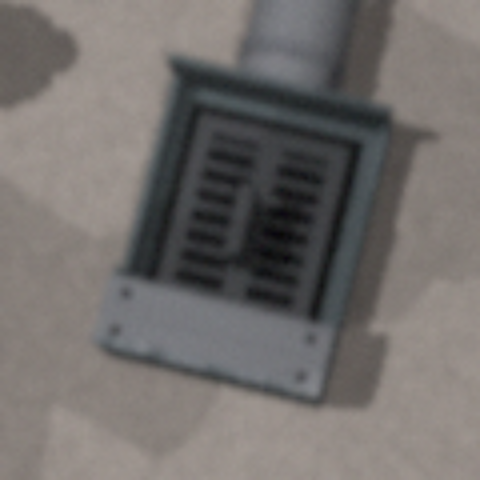

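The cassette lies flat and central in the box: its surface reads about 29 mm at all four patches, mesh and slats mixed. Its near edge is under the strip (strip edge ~(225,300)), and the robot is clear.

```bash
python3 -c "
from rig import *
print(hand_in())"
```

```text
the job is handed in; nothing more can be done
None
```

The filter cassette is in the box, resting flat on the floor with its near edge under the cover strip; I let go, left the blanking plate where it was, and handed the job in at about 13 s of the 45 s allowed.

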